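Reload the egg roaster and lift out the done egg with tongs

ROBOT

A 6-joint arm with a two-finger parallel gripper is mounted at the origin on the work surface. World frame = base frame: x ahead of the robot, y to its left, z up, the work surface at z = 0. Lengths are in m, angles in rad, forces in N, time in s.
With the tool pointing down it reaches from about 0.35 to 0.925 m from the base axis. Payload 6.4 kg.
Tool frame: the origin (TCP) lies between the finger pads; the fingertips stand 14 mm ahead of it and the grasp point (between the pads) lies 5 mm behind it; z points along the fingers, y is the direction in which the jaws open and shut (so a half turn about z gives the same grasp; the last joint's range is limited). The gripper opens to 85 mm and grips with 20 to 120 N. Pads are 22 mm wide; open, the fingers measure 114 mm over their backs; the gripper's body (76 mm by 85 mm) begins 54 mm behind the grasp point. The pads swing forward as they close: fully open they stand 13 mm farther back than shut.
Start: joints at [0.983, 0.245, 1.558, -0, 1.339, -0.174], TCP at [0.261, 0.595, 0.245] pointing down, gripper open.
Joint ranges: [-3.13, 3.13], [-1.02, 2.26], [0.13, 2.54], [-0.95, 4.09], [0.21, 2.88], [-2.74, 2.74]. Speed limits (rad/s): [2.57, 2.57, 3.14, 3.14, 3.14, 3.14].

INTERFACE

Orientations are given as a unit quaternion [w, x, y, z].
In Python, from station import bot gives the robot as it stands.
- The arm moves only by the tool move_arm, never from a script. Its argument "motion" is a list of rows, each a list of 7 numbers: the shift along the tool's x, y, z in mm, then the turn, a rotation vector about the tool's x, y, z in rad, then the opening, from 0 (shut) to 1 (fully open). In form: [[dx, dy, dz, wx, wy, wz, hand], ...]. A call has 1 to 5 rows; each row shifts and turns the pose as measured when the row begins, along the tool's axes as they then stand; what a row does not reach is not made up. A row lasts 1/12 s, in which the tool goes at most 41.7 mm and 7.16 degrees, less where a joint would pass 70% of its speed; a pose out of reach is approached as far as the arm can. A call with a gripper value outside its range is refused whole. The fingers move at their own pace and stop on an object; "grip_force" is the grip in N (left out, the last holds). Time passes only in rows, so rows that do not move let the fingers close. It gives the time, the measured TCP pose, the force and the opening at its end, in the units of the state.
- bot.read_state(): the state, without advancing time (a new reading comes with each control period).
- bot.grab_frame(name): name is "scene" or "top" or "wrist"; returns the picture (384x512x3 uint8, red, green, blue); there is no depth.
- bot.camera_info(name): a dict with "fx", "fy", "cx", "cy" (pixels), "k1" (the pictures are not rectified: a ray, as slopes to the right and down, at radius r is drawn at 1 + k1 r^2 times it, then the intrinsics apply), "cam_to_world" (4x4, takes a point from camera to world coordinates). Camera axes: x right, y up, looking along -z (the intrinsics and any distortion apply to the point x, -y, -z); pixel columns grow to the right and rows downward; lengths in m; the calibration is good to about 2 mm. A picture is of the moment at which its call begins: read the wrist's pose just before it. camera_info takes no time and is no camera call; for the wrist camera it gives the pose at the moment of the call.
- bot.finish_job(): hands the job in, once; it reports no verdict.
The state is a dict: "t": time; "q": joint angles; "joint_vel": joint speeds; "joint_efforts": joint torques, N m; "tcp_pos": TCP position; "eef_rot": TCP orientation; "force": force on the tool from outside, world axes, zero at the start; "torque": the same for the moment, N m; "grip_width": opening from 0.0 (shut) to 1.0 (fully open).
Only numpy, scipy, OpenCV 4.12 (cv2) and the standard library are available. Lean on these libraries where they do the work, as an engineer would, in place of code of your own. Each camera call takes 0.05 s, during which the arm holds its last target. There are 200 camera calls.

TASK

At the market stall's egg roaster, load the two white eggs from the cardboard tray into the empty holes in dot order: set one egg in the one-dot hole first, then the other in the two-dot hole, without dropping them. Then take the tongs, close them on the hot brown egg, lift it out of the rack and finish while holding it there in the tongs, motionless, at least 10 cm clear above the rack. Never touch the brown egg with the gripper itself, and leave the other egg in the rack, the salt shaker and the calculator where they are.

Things in the scene. Friction and masses are not known exactly. Their poses are not given: they have to be found in the camera images.
- roaster: stainless egg roaster, fixed, 100 deep (x) x 292 wide (y) x 75 mm high; origin under its centre on the counter; x away from the control panel (which faces the robot), y towards the one-dot end. Its flat top is the rack plate: four 34 mm holes in a row along y, 72 mm apart, 1 to 4 blue dots in front of them. A seated egg's origin is 14 mm above the plate. Looks-only handles jut 20 mm from the ends
- hole1 (a point): centre of the one-dot hole at the plate's top surface, 75 mm above the counter, at y = +108 mm in the roaster's frame; empty at the start; axes as the roaster's
- hole2 (a point): the same for the two-dot hole, at y = +36 mm; empty at the start
- hole3 (a point): the same for the three-dot hole, at y = -36 mm; holds the brown egg or the other egg
- hole4 (a point): the same for the four-dot hole, at y = -108 mm; holds the brown egg or the other egg
- tray: brown cardboard egg tray, fixed, 108 x 160 x 30 mm high, origin under its centre; six 34 mm round pockets, 14 mm deep, 52 mm apart in 2 rows of 3 (rows along its y). The two white eggs stand in opposite corner pockets, at (-26, +52) and (+26, -52) mm, origins 44 mm above the counter; the other pockets are empty
- raw_egg_a: white hen's egg, 44 mm across at its widest and 52 mm tall, about 58 g, pointed end up; origin at the centre of the widest round, 22 mm above its blunt underside and 30 mm below its tip; z to the tip. Stands in the egg tray at the start; may go into either hole
- raw_egg_b: white hen's egg, 44 mm across at its widest and 52 mm tall, about 58 g, pointed end up; origin at the centre of the widest round, 22 mm above its blunt underside and 30 mm below its tip; z to the tip. Stands in the egg tray at the start; may go into either hole
- done_egg: brown, hot hen's egg, 44 mm across at its widest and 52 mm tall, about 58 g, pointed end up; origin at the centre of the widest round, 22 mm above its blunt underside and 30 mm below its tip; z to the tip. Sits at the start in the three-dot or the four-dot hole
- other_egg: white hen's egg, 44 mm across at its widest and 52 mm tall, about 58 g, pointed end up; origin at the centre of the widest round, 22 mm above its blunt underside and 30 mm below its tip; z to the tip. Bystander: sits in the other one of the three- and four-dot holes and stays there
- tongs: steel kitchen tongs, 0.11 kg, lying on their side: the arms open and close level with the counter. Origin midway between the green sleeves, at mid-height, 13 mm above the counter; x to the tips, z up; the frame rides on the +y arm. Arms 18 to 20 mm high. Squeeze across y on the sleeves (x = -41 to 35 mm): 52 mm over the outsides when open. Hinge at x = -100 mm, pull ring to -130 mm
- tongs_tip (a point): middle of the scooped tips, 116 mm ahead (x) of the tongs' origin, at mid-height, on the centre line while open; rides on the +y arm. Tips: x = 99 to 134 mm, 26 mm high, open 76 mm apart in the hollows, 70 at their edges, 83 outside. A 44 mm egg sits in the scoops' middle, the sleeves then 38 mm wide (20 when shut). 1 mm at the sleeves is 2.2 mm at the tips
- tongs_arm (a joint): angle between the tong arms, rad: 0 fully open, about 0.14 closed on an egg, 0.32 shut. A spring opens them: squeezing the sleeves takes about 4 N at first, 6 N at the egg, 9 N shut
- shaker: glass salt shaker, 44 mm across, 79 mm tall, origin under its centre; bystander
- calculator: grey desk calculator, 135 x 88 x 16 mm, origin under its centre; bystander
There are look-alikes about, which are no part of the job. What is shaped like the raw_egg_a but green or yellow is not meant.

How it is judged:
On the way, in this order (a step that is already met when the one before it is completed fails the run):
1. a white egg from the tray is set and released in the one-dot hole (((horizontal distance between raw_egg_a and hole1 below 0.006 m and z of raw_egg_a in the frame of hole1 between 0.008 and 0.019 m and linear speed of raw_egg_a below 0.03 m/s and contact force between each of the fingers, tongs and raw_egg_a below 0.1 N) or (horizontal distance between raw_egg_b and hole1 below 0.006 m and z of raw_egg_b in the frame of hole1 between 0.008 and 0.019 m and linear speed of raw_egg_b below 0.03 m/s and contact force between each of the fingers, tongs and raw_egg_b below 0.1 N))), for 0.2 s.
2. then the other white egg is set and released in the two-dot hole ((((horizontal distance between raw_egg_a and hole1 below 0.006 m and z of raw_egg_a in the frame of hole1 between 0.008 and 0.019 m and linear speed of raw_egg_a below 0.03 m/s and contact force between each of the fingers, tongs and raw_egg_a below 0.1 N) and (horizontal distance between raw_egg_b and hole2 below 0.006 m and z of raw_egg_b in the frame of hole2 between 0.008 and 0.019 m and linear speed of raw_egg_b below 0.03 m/s and contact force between each of the fingers, tongs and raw_egg_b below 0.1 N)) or ((horizontal distance between raw_egg_b and hole1 below 0.006 m and z of raw_egg_b in the frame of hole1 between 0.008 and 0.019 m and linear speed of raw_egg_b below 0.03 m/s and contact force between each of the fingers, tongs and raw_egg_b below 0.1 N) and (horizontal distance between raw_egg_a and hole2 below 0.006 m and z of raw_egg_a in the frame of hole2 between 0.008 and 0.019 m and linear speed of raw_egg_a below 0.03 m/s and contact force between each of the fingers, tongs and raw_egg_a below 0.1 N)))), for 0.2 s.
3. then the brown egg is lifted out of its hole between the tongs (z of done_egg in the frame of hole1 above 0.035 m and contact force between tongs and done_egg above 0.5 N and contact force between the fingers and tongs above 0.5 N), for 0.2 s.
At the end, for the whole second after the job is handed in: White eggs seated, released and still in the one- and two-dot holes (within 6 mm); the brown egg held still in the gripped tongs, its centre over 120 mm above the rack plate (underside about 10 cm clear), egg and tongs touching nothing else; the other egg within 12 mm of its place ((((horizontal distance between raw_egg_a and hole1 below 0.006 m and z of raw_egg_a in the frame of hole1 between 0.008 and 0.019 m and linear speed of raw_egg_a below 0.03 m/s and contact force between each of the fingers, tongs and raw_egg_a below 0.1 N) and (horizontal distance between raw_egg_b and hole2 below 0.006 m and z of raw_egg_b in the frame of hole2 between 0.008 and 0.019 m and linear speed of raw_egg_b below 0.03 m/s and contact force between each of the fingers, tongs and raw_egg_b below 0.1 N)) or ((horizontal distance between raw_egg_b and hole1 below 0.006 m and z of raw_egg_b in the frame of hole1 between 0.008 and 0.019 m and linear speed of raw_egg_b below 0.03 m/s and contact force between each of the fingers, tongs and raw_egg_b below 0.1 N) and (horizontal distance between raw_egg_a and hole2 below 0.006 m and z of raw_egg_a in the frame of hole2 between 0.008 and 0.019 m and linear speed of raw_egg_a below 0.03 m/s and contact force between each of the fingers, tongs and raw_egg_a below 0.1 N))) and z of done_egg in the frame of hole1 above 0.12 m and contact force between tongs and done_egg above 0.5 N and contact force between the fingers and tongs above 0.5 N and contact force between done_egg and the fingers below 0.1 N and contact force between done_egg and the arm below 0.1 N and contact force between each of done_egg, tongs and roaster below 0.1 N and contact force between each of done_egg, tongs and tray below 0.1 N and contact force between each of done_egg, tongs and other_egg below 0.1 N and contact force between done_egg and raw_egg_a below 0.1 N and contact force between done_egg and raw_egg_b below 0.1 N and height (world z) of tongs above 0.06 m and linear speed of done_egg below 0.05 m/s and distance of other_egg from where it was at the start of the episode below 0.012 m); the arm keeps its last pose, push and grip.
It fails at once if the gripper or arm itself touches the hot brown egg (contact force between any of the fingers, the arm and done_egg above 0.3 N).
It fails at once if an egg falls to the counter (height (world z) of any of raw_egg_a, raw_egg_b, done_egg, other_egg below 0.032 m).
It fails at once if a white egg is dropped or thrown (faster than 0.5 m/s with nothing holding it) ((linear speed of raw_egg_a above 0.5 m/s and contact force between each of the fingers, tongs and raw_egg_a below 0.05 N) or (linear speed of raw_egg_b above 0.5 m/s and contact force between each of the fingers, tongs and raw_egg_b below 0.05 N)).
It fails at once if the other egg in the rack is shifted by more than 12 mm (distance of other_egg from where it was at the start of the episode above 0.012 m).
It fails at once if the shaker or the calculator is moved by more than 20 mm (distance of any of shaker, calculator from where it was at the start of the episode above 0.02 m).
It also fails if it takes over 61 s, if anything falls off the work surface, if the arm or the gripper's body presses on something with over 40 N, if the wrist force passes 120 N, or if a joint passes its speed limit or range.

## Working session

There is one attempt and no reset: what is moved stays moved. The work goes in short steps, Python scripts to look and compute and a tool call to move; the robot and the scene stay as the last step left them, time stands still between calls to the robot, and variables do not carry over. Pictures are saved under pics/ and viewed, about 8 in all and at most 12, crops included, and the job is handed in when it is done.

Besides the shell and the picture viewer there is one more tool, called after "Emit:" in YAML: its name, and indented under it one key for each argument. move_arm: Moves the arm, as the interface text tells. Its arguments: {"type":"object","properties":{"motion":{"type":"array","items":{"type":"array","items":{"type":"number"}}},"grip_force":{"type":"number"}},"required":["motion"]}

```bash
mkdir -p pics
cat > h.py <<'E'
import numpy as np,cv2
from station import bot
from scipy.spatial.transform import Rotation as R
def grab(n,f):
    c=bot.camera_info(n);im=bot.grab_frame(n);cv2.imwrite(f'pics/{f}.png',im[:,:,::-1]);np.save(f'pics/{f}.npy',np.array([c],dtype=object),allow_pickle=True);return im,c
def info(f): return np.load(f'pics/{f}.npy',allow_pickle=True)[0]
def ray(c,u,v):
    K=np.array([[c['fx'],0,c['cx']],[0,c['fy'],c['cy']],[0,0,1.]])
    x,y=cv2.undistortPoints(np.array([[[u,v]]],float),K,np.array([c['k1'],0,0,0,0.]))[0,0]
    T=np.array(c['cam_to_world']);return T[:3,3],T[:3,:3]@np.array([x,-y,-1])
def pt(c,u,v,z):
    o,d=ray(c,u,v);return o+d*(z-o[2])/d[2]
def proj(c,P):
    T=np.array(c['cam_to_world']);p=T[:3,:3].T@(np.array(P)-T[:3,3]);x,y=p[0]/-p[2],-p[1]/-p[2];s=1+c['k1']*(x*x+y*y)
    return c['fx']*x*s+c['cx'],c['fy']*y*s+c['cy']
def totool(s,d): # world vector (m) -> tool axes mm
    q=s['eef_rot'];return R.from_quat([q[1],q[2],q[3],q[0]]).inv().apply(d)*1000
E
python3 - <<'E'
from h import *
s=bot.read_state();print({k:np.round(v,3) for k,v in s.items()})
a,_=grab('top','top0');b,_=grab('scene','sc0');w,_=grab('wrist','w0')
for n in('top','scene'):print(n,np.round(bot.camera_info(n)['cam_to_world'],2).tolist())
cv2.imwrite('pics/t0.png',cv2.resize(a,(800,600),interpolation=2)[:,:,::-1])
cv2.imwrite('pics/s0.png',cv2.resize(np.hstack([b,w]),(800,300),interpolation=3)[:,:,::-1])
E
```

```text
{'t': np.float64(0.0), 'q': array([ 0.983,  0.246,  1.559, -0.   ,  1.339, -0.174]), 'joint_vel': array([ 0.002,  0.   , -0.001, -0.001,  0.   ,  0.001]), 'joint_efforts': array([ 0.0000e+00, -4.2951e+01, -3.2613e+01, -0.0000e+00,  5.0000e-03,
        0.0000e+00]), 'tcp_pos': array([0.261, 0.595, 0.244]), 'eef_rot': array([-0.   ,  0.205,  0.979, -0.001]), 'force': array([-0.515, -0.314, -1.044]), 'torque': array([-0.016, -0.005, -0.011]), 'grip_width': np.float64(0.998)}
top [[0.01, 0.99, -0.1, 0.44], [-1.0, 0.01, -0.01, -0.01], [-0.0, 0.1, 0.99, 1.21], [0.0, 0.0, 0.0, 1.0]]
scene [[-0.67, -0.49, 0.55, 1.19], [0.74, -0.47, 0.49, 0.59], [0.02, 0.73, 0.68, 0.9], [0.0, 0.0, 0.0, 1.0]]
```

View pics/t0.png

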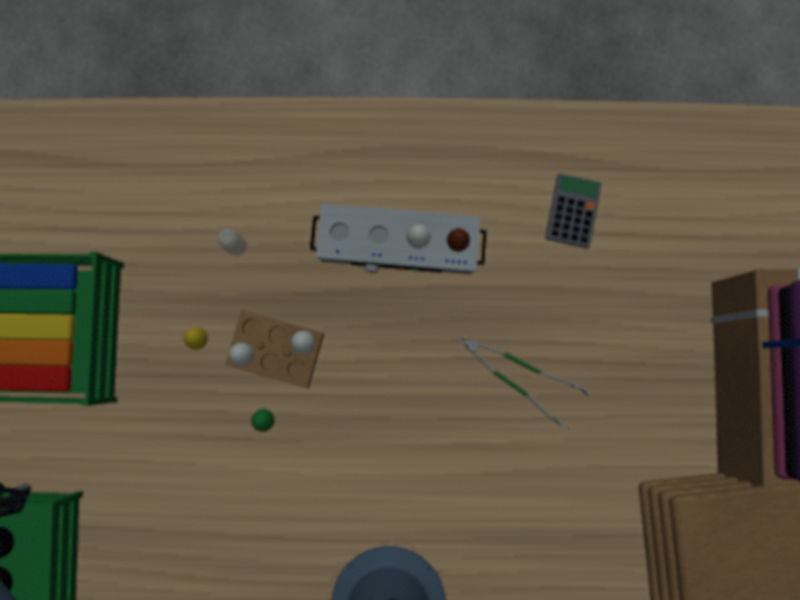

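View pics/s0.png

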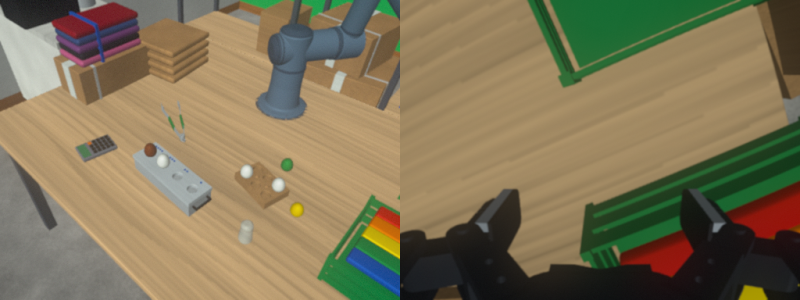

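The top view (800 px scale) shows holes 1 and 2 empty at (340,231) and (379,234). The other white egg is at (418,236) in hole 3 and the brown egg at (458,239) in hole 4. The tray eggs are at (241,353) and (303,342). The tongs' ring is at (468,343), with the tips towards (588,393) and (562,425). The yellow and green balls at (195,338) and (262,420) are the decoys.

Run:
```python
from h import *
im=cv2.imread('pics/top0.png');c=info('top0');k=512/800
hsv=cv2.cvtColor(im,cv2.COLOR_BGR2HSV)
def blobs(m,amin=30):
    n,l,st,ce=cv2.connectedComponentsWithStats(m.astype(np.uint8));return [(st[i],ce[i],l==i) for i in range(1,n) if st[i][4]>amin]
H,S,V=[hsv[...,i].astype(int) for i in range(3)]
print('egg px',im[int(353*k),int(241*k)],'plate',im[int(250*k),int(400*k)],'brown',im[int(239*k),int(458*k)],'sleeve',im[int(363*k),int(522*k)],'wood',im[200,250])
def show(n,m,z,box=None):
    for st,ce,_ in blobs(m):
        if box and not(box[0]<ce[0]*800/512<box[1] and box[2]<ce[1]*600/384<box[3]):continue
        print(n,st[:5],ce.round(1),pt(c,*ce,z).round(4))
show('white',(S<50)&(V>150),.044,(200,340,300,400))
show('oth',(S<50)&(V>170),.089,(310,490,200,275))
show('brown',((H<12)|(H>170))&(S>110)&(V<110),.089,(430,490,200,275))
show('sleeve',(H>45)&(H<80)&(S>110),.013,(460,600,330,430))
show('tray',(H>8)&(H<22)&(S>85)&(V<135),.03,(200,340,300,400))
m=((S<60)&(V>80)).astype(np.uint8)
for st,ce,mm in blobs(m,500):
    if 300<ce[0]*800/512<500:
        r=cv2.minAreaRect(cv2.findContours(cv2.morphologyEx(mm.astype(np.uint8),cv2.MORPH_OPEN,np.ones((7,7))),0,2)[0][0]);b=cv2.boxPoints(r)
        print('roaster',r,[pt(c,*p,.075)[:2].round(4).tolist() for p in b])
```

```text
egg px [123 126 119] plate [112 109 100] brown [14 28 54] sleeve [36 72 27] wood [ 68  87 101]
brown [287 147  12  13 118] [292.6 153. ] [ 0.6683 -0.1176  0.089 ]
tray [ 143  197   66   52 1805] [175.7 223.1] [0.4699 0.2169 0.03  ]
roaster ((151.5, 47.5), (9.0, 9.0), 90.0) [[0.9999, 0.3117], [0.9998, 0.2847], [0.9716, 0.2835], [0.9716, 0.3103]]
roaster ((301.0, 162.0), (8.0, 8.0), 90.0) [[0.657, -0.1314], [0.6572, -0.1542], [0.6342, -0.1541], [0.634, -0.1314]]
```

Run:
```python
from h import *
im=cv2.imread('pics/top0.png');c=info('top0');k=512/800
hsv=cv2.cvtColor(im,cv2.COLOR_BGR2HSV);H,S,V=[hsv[...,i].astype(int) for i in range(3)]
def comps(n,m,z,box,amin=20):
    x0,x1,y0,y1=[int(b*k) for b in box];q=np.zeros(m.shape,np.uint8);q[y0:y1,x0:x1]=m[y0:y1,x0:x1]
    N,l,st,ce=cv2.connectedComponentsWithStats(q)
    for i in range(1,N):
        if st[i][4]>amin:
            cn=cv2.findContours((l==i).astype(np.uint8),0,2)[0][0];r=cv2.minAreaRect(cn)
            print(n,st[i][4],ce[i].round(1),pt(c,*ce[i],z).round(4)[:2],[pt(c,*p,z)[:2].round(3).tolist() for p in cv2.boxPoints(r)] if n in('plate','tray','sleeve') else '')
comps('egg',(S<45)&(V>85),.044,(215,330,305,390))
comps('tray',(S>20)*1,.03,(0,1,0,1))
comps('plate',(S<50)&(V>75),.075,(318,482,200,275),500)
comps('oth',(V>125),.089,(395,440,215,255))
comps('brown',(V<85)&(H<15)&(S>120),.089,(440,475,215,260))
comps('sleeve',(H>40)&(H<85)&(S>90),.013,(480,560,345,405))
comps('dots',(H>95)&(H<130)&(S>70),.075,(320,480,240,270),2)
s=bot.read_state();ci=bot.camera_info('wrist');q=s['eef_rot'];Rt=R.from_quat([q[1],q[2],q[3],q[0]]).as_matrix()
T=np.array(ci['cam_to_world']);print('cam in tool',(Rt.T@(T[:3,3]-s['tcp_pos'])).round(4),(Rt.T@T[:3,:3]).round(3).tolist(),ci['fx'],ci['fy'],ci['k1'])
print('tool axes',Rt.round(3).tolist())
```

```text
egg 131 [192.9 216.9] [0.4879 0.1651] 
egg 134 [152.9 224.5] [0.4646 0.2802] 
plate 3393 [252.4 150.7] [ 0.6768 -0.0045] [[0.635, 0.14], [0.74, 0.133], [0.716, -0.163], [0.611, -0.153]]
oth 30 [267.2 146.2] [ 0.6871 -0.0459] 
brown 120 [292.8 153. ] [ 0.6684 -0.118 ] 
sleeve 53 [333.9 232. ] [ 0.4491 -0.247 ] [[0.461, -0.215], [0.467, -0.218], [0.437, -0.279], [0.431, -0.276]]
sleeve 54 [326.6 244.9] [ 0.4111 -0.2251] [[0.429, -0.195], [0.434, -0.199], [0.394, -0.255], [0.389, -0.251]]
dots 4 [215.5 160.5] [0.6474 0.1001] 
dots 4 [238.5 162.5] [0.6423 0.0347] 
dots 3 [242.7 162.7] [0.6419 0.0228] 
dots 4 [262.5 164.5] [ 0.6372 -0.0335] 
dots 4 [266.  164.8] [ 0.6366 -0.0434] 
dots 4 [270.  165.2] [ 0.6353 -0.0548] 
dots 4 [285.5 166.5] [ 0.6322 -0.0987] 
dots 4 [289.5 166.5] [ 0.6323 -0.1101] 
dots 4 [293.5 167.5] [ 0.6295 -0.1214] 
dots 4 [297.5 167.5] [ 0.6297 -0.1328] 
cam in tool [ 0.0663 -0.0005 -0.1284] [[-0.0, 0.966, 0.26], [1.0, 0.001, -0.0], [-0.001, 0.26, -0.966]] 346.19311210396376 346.19311210396376 -0.09281748160261233
tool axes [[-0.916, 0.402, -0.001], [0.402, 0.916, -0.001], [0.0, -0.002, -1.0]]
```

```bash
cat >> h.py <<'E'
def plan(P,ya=None,n=10,s=None):
    """rows from present pose to TCP P with tool-y at world angle ya (deg), tool down"""
    s=s or bot.read_state();q=s['eef_rot'];r0=R.from_quat([q[1],q[2],q[3],q[0]]);p0=np.array(s['tcp_pos'])
    if ya is None: y=r0.as_matrix()[:,1];ya=np.degrees(np.arctan2(y[1],y[0]))
    a=np.radians(ya);Y=np.array([np.cos(a),np.sin(a),0]);Z=np.array([0,0,-1.]);rt=R.from_matrix(np.c_[np.cross(Y,Z),Y,Z])
    w=(r0.inv()*rt).as_rotvec();d=(np.array(P)-p0)/n
    print('now',p0.round(4),'per-row rot',(w/n).round(3),'mm/row',round(np.linalg.norm(d)*1e3,1))
    for i in range(n):
        r=r0*R.from_rotvec(w*i/n);print((r.inv().apply(d)*1e3).round(0).astype(int).tolist())
E
python3 - <<'E'
from h import *
plan([.476,.223,.21],-4.3,11)
E
```

```text
now [0.2611 0.5948 0.2444] per-row rot [-0.     0.     0.112] mm/row 39.2
[-31, -23, 3]
[-34, -19, 3]
[-36, -16, 3]
[-37, -11, 3]
[-38, -7, 3]
[-39, -3, 3]
[-39, 2, 3]
[-39, 6, 3]
[-38, 10, 3]
[-36, 14, 3]
[-34, 18, 3]
```

Emit:
move_arm:
  motion:
    - [-31, -23, 0, 0, 0, 0.112, 1]
    - [-34, -19, 0, 0, 0, 0.112, 1]
    - [-36, -16, 3, 0, 0, 0.112, 1]
    - [-37, -11, 3, 0, 0, 0.112, 1]
    - [-38, -7, 3, 0, 0, 0.112, 1]
  grip_force: 20

```text
t: 0.57
tcp_pos: [0.3562, 0.4254, 0.2334]
eef_rot: [-0.001, 0.473, 0.881, -0.001]
force: [0.2, -0.3, 0.9]
grip_width: 1.003
```

Emit:
move_arm:
  motion:
    - [-39, -3, 4, 0, 0, 0.112, 1]
    - [-39, 2, 4, 0, 0, 0.112, 1]
    - [-39, 6, 4, 0, 0, 0.112, 1]
    - [-38, 10, 4, 0, 0, 0.112, 1]
    - [-36, 14, 4, 0, 0, 0.112, 1]

```text
t: 0.98
tcp_pos: [0.452, 0.245, 0.2118]
eef_rot: [-0.001, 0.708, 0.706, -0.001]
force: [1.3, -1.0, 0.6]
grip_width: 0.999
```

Run:
```python
from h import *
plan([.476,.223,.21],-4.3,5)
```

```text
now [0.452  0.245  0.2118] per-row rot [-0.     0.     0.015] mm/row 6.5
[-4, 5, 0]
[-4, 5, 0]
[-4, 5, 0]
[-4, 5, 0]
[-4, 5, 0]
```

Emit:
move_arm:
  motion:
    - [-10, 11, 0, 0, 0, 0.035, 1]
    - [-10, 11, 0, 0, 0, 0.035, 1]
    - [0, 0, 0, 0, 0, 0, 1]
    - [0, 0, 0, 0, 0, 0, 1]

```text
t: 1.32
tcp_pos: [0.4761, 0.2159, 0.2097]
eef_rot: [-0.001, 0.738, 0.674, -0.003]
force: [-0.5, -0.5, 0.6]
grip_width: 0.996
```

Run:
```python
from h import *
s=bot.read_state();print(s['tcp_pos'].round(4),s['force'].round(2))
grab('wrist','w1')
```

```text
[0.4761 0.2159 0.2097] [-0.47 -0.53  0.55]
```

View pics/w1.png

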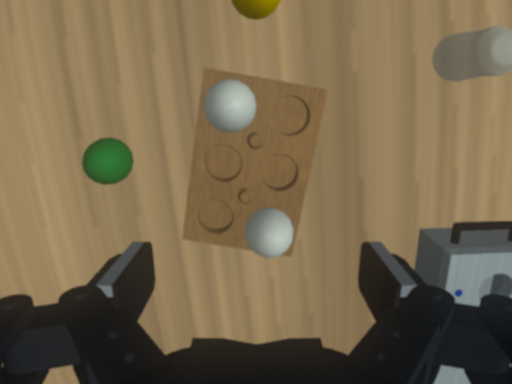

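Run:
```python
from h import *
im=cv2.imread('pics/w1.png');c=info('w1');hsv=cv2.cvtColor(im,cv2.COLOR_BGR2HSV);S,V=hsv[...,1].astype(int),hsv[...,2].astype(int)
m=((S<45)&(V>80)).astype(np.uint8)
for b in((190,60,280,145),(235,195,310,268)):
    q=np.zeros_like(m);q[b[1]:b[3],b[0]:b[2]]=m[b[1]:b[3],b[0]:b[2]]
    cs=max(cv2.findContours(q,0,2)[0],key=cv2.contourArea);e=cv2.fitEllipse(cs);print(np.round(e[0],1),np.round(e[1],1),e[2], pt(c,*e[0],.044).round(4),pt(c,*e[0],.048).round(4))
P=[pt(c,*p,.03)[:2].round(4) for p in((293,116),(224,162),(281,172),(214,215))];print(P)
# tray model from pockets: pockets (26,52),( -26,0),(26,0),(-26,-52)
print('diag centre',(P[1]+P[2])/2,'yaw',np.degrees(np.arctan2(*(P[2]-P[1])[::-1])),np.linalg.norm(P[2]-P[1]))
```

```text
[229.7 105.3] [51.2 51.8] 151.1524200439453 [0.4581 0.2766 0.044 ] [0.4584 0.2767 0.048 ]
[269.3 232.3] [46.7 48.6] 166.79959106445312 [0.4817 0.1613 0.044 ] [0.4817 0.1629 0.048 ]
[array([0.5112, 0.2623]), array([0.4464, 0.227 ]), array([0.497 , 0.2132]), array([0.4311, 0.1776])]
diag centre [0.4717 0.2201] yaw -15.255118703057791 0.05244806955456033
```

Run:
```python
from h import *
plan([.4595,.277,.13],-4.3,3)
```

```text
now [0.476  0.2162 0.2098] per-row rot [-0.001  0.001 -0.005] mm/row 33.9
[20, -7, 27]
[20, -7, 27]
[20, -7, 27]
```

Emit:
move_arm:
  motion:
    - [20, -7, 27, 0, 0, -0.005, 1]
    - [20, -7, 27, 0, 0, -0.005, 1]
    - [21, -7, 27, 0, 0, -0.005, 1]
    - [0, 0, 0, 0, 0, 0, 1]

```text
t: 1.7
tcp_pos: [0.4596, 0.2833, 0.1288]
eef_rot: [0.001, 0.732, 0.682, 0.001]
force: [-1.2, -0.6, -1.2]
grip_width: 1.0
```

Run:
```python
from h import *
plan([.4595,.277,.047],-4.3,3)
```

```text
now [0.4596 0.2833 0.1288] per-row rot [0.001 0.    0.002] mm/row 27.3
[-2, 0, 27]
[-2, 0, 27]
[-2, 0, 27]
```

Emit:
move_arm:
  motion:
    - [-3, 0, 28, 0, 0, 0, 1]
    - [-2, 0, 28, 0, 0, 0, 1]
    - [-1, 0, 20, 0, 0, 0, 1]
    - [0, 0, 6, 0, 0, 0, 0.9]
    - [0, 0, 0, 0, 0, 0, 0.7]

```text
t: 2.12
tcp_pos: [0.4574, 0.283, 0.0462]
eef_rot: [0.002, 0.727, 0.687, 0.002]
force: [0.9, 0.9, 0.8]
grip_width: 0.777
```

Emit:
move_arm:
  motion:
    - [0, 0, 0, 0, 0, 0, 0.6]
    - [0, 0, 0, 0, 0, 0, 0.5]
    - [0, 0, 0, 0, 0, 0, 0.4]
    - [0, 0, 0, 0, 0, 0, 0.4]
    - [0, 0, 0, 0, 0, 0, 0.4]

```text
t: 2.53
tcp_pos: [0.4609, 0.2851, 0.0523]
eef_rot: [0.004, 0.726, 0.688, 0.007]
force: [-0.1, 0.2, -0.2]
grip_width: 0.498
```

Emit:
move_arm:
  motion:
    - [0, 0, 0, 0, 0, 0, 0.65]
    - [-7, -1, 4, 0, 0, 0, 0.65]
    - [0, 0, 0, 0, 0, 0, 0.65]

```text
t: 2.78
tcp_pos: [0.4606, 0.2781, 0.0498]
eef_rot: [0.004, 0.726, 0.688, 0.008]
force: [0.0, -0.1, -0.6]
grip_width: 0.649
```

Run:
```python
from h import *
s=bot.read_state();print(s['tcp_pos'].round(4),s['force'].round(2),s['grip_width'])
im,c=grab('wrist','w2');print([np.round(proj(c,(.459,.277,z))) for z in(.044,.074)],np.round(proj(c,s['tcp_pos'])))
```

```text
[0.4606 0.2781 0.0498] [ 0.04 -0.11 -0.61] 0.6487090639383863
[array([254., 260.]), array([255., 298.])] [258. 263.]
```

View pics/w2.png

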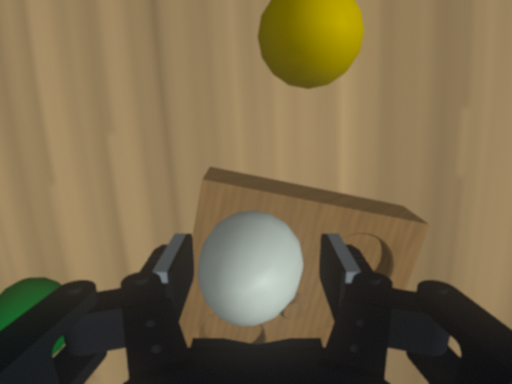

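The egg stands upright between the pads, centred near (251,268). I close the gripper and lift.

Emit:
move_arm:
  motion:
    - [0, 0, 3, 0, 0, 0, 0.55]
    - [0, 0, 2, 0, 0, 0, 0.4]
    - [0, 0, 0, 0, 0, 0, 0.4]
    - [0, 0, 0, 0, 0, 0, 0.4]
    - [0, 0, 0, 0, 0, 0, 0.4]
  grip_force: 25

```text
t: 3.25
tcp_pos: [0.4591, 0.2787, 0.0469]
eef_rot: [0.002, 0.726, 0.687, 0.006]
force: [-0.8, -1.1, 2.9]
grip_width: 0.499
```

Emit:
move_arm:
  motion:
    - [0, 0, -10, 0, 0, 0, 0.4]
    - [0, 0, -25, 0, 0, 0, 0.4]
    - [0, 0, -35, 0, 0, 0, 0.4]
    - [0, 0, -35, 0, 0, 0, 0.4]
    - [0, 0, -25, 0, 0, 0, 0.4]

```text
t: 3.67
tcp_pos: [0.4524, 0.2759, 0.1742]
eef_rot: [-0.002, 0.727, 0.687, -0.003]
force: [0.3, -0.5, -0.1]
grip_width: 0.495
```

Run:
```python
from h import *
s=bot.read_state();print(s['grip_width'],s['force'].round(2))
plan([.60,.13,.20],-4.3,5)
```

```text
0.4952283008311647 [ 0.32 -0.47 -0.15]
now [0.4524 0.2759 0.1742] per-row rot [-0.001  0.     0.004] mm/row 41.8
[-27, 31, -5]
[-27, 31, -5]
[-27, 31, -5]
[-27, 31, -5]
[-27, 32, -5]
```

Emit:
move_arm:
  motion:
    - [-26, 26, -6, 0, 0, 0.004, 0.4]
    - [-30, 30, -6, 0, 0, 0.004, 0.4]
    - [-30, 30, -6, 0, 0, 0.004, 0.4]
    - [-28, 30, -6, 0, 0, 0.004, 0.4]
    - [-22, 28, 0, 0, 0, 0, 0.4]

```text
t: 4.08
tcp_pos: [0.5906, 0.134, 0.2103]
eef_rot: [0.002, 0.728, 0.685, 0.005]
force: [0.5, 0.8, 0.5]
grip_width: 0.494
```

Emit:
move_arm:
  motion:
    - [-4, 15, 0, 0, 0, 0, 0.4]
    - [0, 6, 0, 0, 0, 0, 0.4]
    - [0, 0, 0, 0, 0, 0, 0.4]
    - [0, 0, 0, 0, 0, 0, 0.4]

```text
t: 4.42
tcp_pos: [0.6164, 0.1223, 0.2122]
eef_rot: [0.003, 0.731, 0.682, 0.006]
force: [-1.1, 0.5, -0.8]
grip_width: 0.495
```

Run:
```python
from h import *
s=bot.read_state();print(s['tcp_pos'].round(4),s['grip_width'],s['joint_vel'].round(2))
grab('wrist','w3')
```

```text
[0.6164 0.1223 0.2122] 0.4952565618797321 [0. 0. 0. 0. 0. 0.]
```

View pics/w3.png

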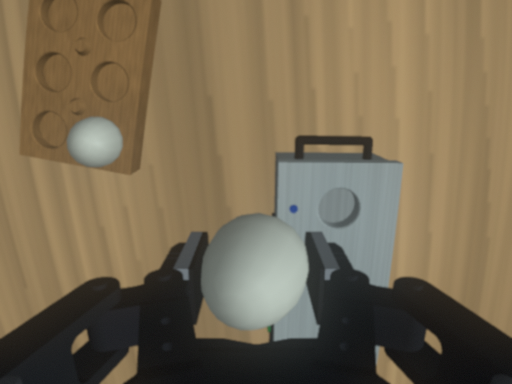

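Run:
```python
from h import *
c=info('w3');im=cv2.imread('pics/w3.png');g=cv2.cvtColor(im,cv2.COLOR_BGR2GRAY)
m=np.zeros_like(g);m[180:235,312:368]=(cv2.GaussianBlur(g,(3,3),0)[180:235,312:368]<np.median(g[180:235,365:390])-8)*1
cs=max(cv2.findContours(m,0,2)[0],key=cv2.contourArea);e=cv2.fitEllipse(cv2.convexHull(cs));print(np.round(e,1) if 0 else e)
h=pt(c,*e[0],.075);print('hole1',h.round(4),'diam mm',[np.linalg.norm(pt(c,e[0][0]-a/2,e[0][1],.075)-pt(c,e[0][0]+a/2,e[0][1],.075))*1e3 for a in e[1]])
A,B=pt(c,276,161,.075),pt(c,402,162,.075);print('corners',A.round(4),B.round(4),np.linalg.norm(A-B))
x=(B-A)/np.linalg.norm(B-A);y=np.array([-x[1],x[0],0]);print('yaw',np.degrees(np.arctan2(x[1],x[0])),'hole1 from corners',((A+B)/2-y*.038).round(4),'dot',pt(c,294,209,.075).round(4))
s=bot.read_state();p=np.array(s['tcp_pos']);print('tcp px',np.round(proj(c,p),1),[np.round(proj(c,p+[0,0,-.003+d]),1) for d in(0,.03)])
cs=[(x,y) for y in range(225,300,5) for x in ()]
# hole position from the top-view dots + brown egg
```

```text
((339.5090026855469, 207.7714080810547), (41.19712829589844, 43.79353713989258), 40.48724365234375)
hole1 [0.6837 0.0972 0.075 ] diam mm [np.float64(33.9834442989115), np.float64(36.12706935970296)]
corners [0.6342 0.1392 0.075 ] [0.7345 0.1316 0.075 ] 0.10064416134614394
yaw -4.339044381762544 hole1 from corners [0.6815 0.0975 0.075 ] dot [0.6466 0.099  0.075 ]
tcp px [256.9 262.4] [array([256.8, 259.2]), array([258.2, 298.9])]
```

Run:
```python
from h import *
plan([.6835,.0975,.13],-4.3,4)
```

```text
now [0.6161 0.1226 0.212 ] per-row rot [ 0.003 -0.001  0.002] mm/row 27.3
[-5, 17, 21]
[-5, 17, 21]
[-5, 17, 21]
[-5, 17, 21]
```

Emit:
move_arm:
  motion:
    - [-5, 17, 21, 0.002, 0, 0, 0.4]
    - [-5, 17, 21, 0.003, 0, 0, 0.4]
    - [-5, 17, 21, 0.003, 0, 0.002, 0.4]
    - [-4, 12, 12, 0, 0, 0, 0.4]
    - [0, 0, 0, 0, 0, 0, 0.4]

```text
t: 4.88
tcp_pos: [0.6759, 0.1064, 0.1369]
eef_rot: [0.0, 0.728, 0.685, 0.004]
force: [-0.2, 0.6, -1.0]
grip_width: 0.499
```

Run:
```python
from h import *
plan([.6835,.0975,.093],-4.3,4)
```

```text
now [0.6759 0.1064 0.1369] per-row rot [ 0.001 -0.001  0.004] mm/row 11.4
[-2, 2, 11]
[-2, 2, 11]
[-2, 2, 11]
[-2, 2, 11]
```

Emit:
move_arm:
  motion:
    - [-8, 7, 10, 0, 0, 0.004, 0.4]
    - [-1, 1, 6, 0, 0, 0.004, 0.4]
    - [0, 0, 5, 0, 0, 0, 0.4]
    - [0, 0, 0, 0, 0, 0, 0.4]

```text
t: 5.22
tcp_pos: [0.6795, 0.1018, 0.1153]
eef_rot: [-0.002, 0.729, 0.684, 0.003]
force: [-0.3, -0.2, -0.6]
grip_width: 0.495
```

Run:
```python
from h import *
plan([.6835,.0975,.093],-4.3,3)
```

```text
now [0.6795 0.1018 0.1153] per-row rot [ 0.    -0.002  0.004] mm/row 7.7
[-1, 1, 7]
[-1, 1, 7]
[-1, 1, 7]
```

Emit:
move_arm:
  motion:
    - [-5, 5, 6, 0, 0, 0.004, 0.4]
    - [-1, 1, 7, 0, 0, 0.004, 0.4]
    - [-1, 1, 6, 0, 0, 0.002, 0.4]
    - [0, 0, 4, 0, 0, 0, 0.4]
    - [0, 0, 0, 0, 0, 0, 0.4]

```text
t: 5.63
tcp_pos: [0.6869, 0.0961, 0.0949]
eef_rot: [-0.0, 0.732, 0.681, 0.005]
force: [-2.1, -0.6, 4.1]
grip_width: 0.497
```

Run:
```python
from h import *
plan([.6835,.0975,.092],-4.3,2)
```

```text
now [0.6869 0.0961 0.0949] per-row rot [ 0.003 -0.004  0.001] mm/row 2.3
[1, -2, 1]
[1, -2, 1]
```

Emit:
move_arm:
  motion:
    - [1, -4, 0, 0, 0, 0, 0.4]
    - [0, -1, 2, 0, 0, 0, 0.4]
    - [0, 0, 0, 0, 0, 0, 0.4]

```text
t: 5.88
tcp_pos: [0.6826, 0.0977, 0.0934]
eef_rot: [0.0, 0.732, 0.681, 0.006]
force: [0.1, 0.4, 0.9]
grip_width: 0.494
```

Emit:
move_arm:
  motion:
    - [0, 0, 0, 0, 0, 0, 0.53]
    - [0, 0, 0, 0, 0, 0, 0.58]
    - [0, 0, 0, 0, 0, 0, 0.65]
    - [0, 0, 0, 0, 0, 0, 0.72]
    - [0, 0, 0, 0, 0, 0, 0.72]

```text
t: 6.3
tcp_pos: [0.6819, 0.0976, 0.0926]
eef_rot: [0.0, 0.732, 0.681, 0.005]
force: [0.3, 0.2, 0.4]
grip_width: 0.719
```

Run:
```python
from h import *
s=bot.read_state();print(s['tcp_pos'].round(4),s['grip_width'])
im,c=grab('wrist','w4');hsv=cv2.cvtColor(im,cv2.COLOR_RGB2HSV)
t,ct=grab('top','top1')
cv2.imwrite('pics/v4.png',np.vstack([im[150:,60:460],cv2.resize(t[125:185,190:320],(400,185),interpolation=2)])[:,:,::-1])
```

```text
[0.6819 0.0976 0.0926] 0.7194796012398693
```

View pics/v4.png

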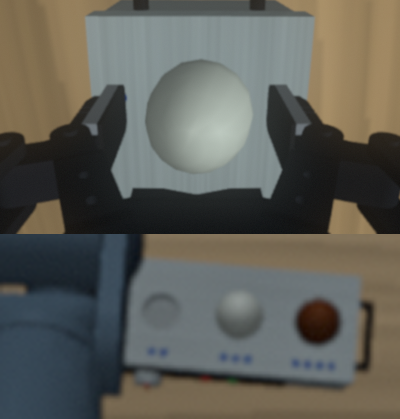

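Egg one is upright and released in hole 1. Hole 2 is empty, the other egg is in hole 3 and the brown egg is in hole 4. Next I fetch egg two.

Emit:
move_arm:
  motion:
    - [0, 0, -20, 0, 0, 0, 0.75]
    - [0, 0, -35, 0, 0, 0, 0.9]
    - [0, -5, -40, 0, 0, 0, 1]
    - [10, -25, -25, 0, 0, 0, 1]
    - [13, -38, 0, 0, 0, 0, 1]

```text
t: 6.82
tcp_pos: [0.616, 0.122, 0.2138]
eef_rot: [-0.002, 0.734, 0.679, 0.003]
force: [-0.6, 0.7, 0.8]
grip_width: 1.0
```

Run:
```python
from h import *
plan([.4825,.163,.14],-4.3,4)
```

```text
now [0.616  0.122  0.2138] per-row rot [ 0.001 -0.002 -0.001] mm/row 39.5
[7, -34, 18]
[8, -34, 18]
[8, -34, 18]
[8, -34, 18]
```

Emit:
move_arm:
  motion:
    - [7, -34, 18, 0, 0, 0, 1]
    - [8, -34, 18, 0, 0, 0, 1]
    - [8, -34, 18, 0, 0, 0, 1]
    - [6, -22, 16, 0, 0, 0, 1]
    - [0, 0, 0, 0, 0, 0, 1]

```text
t: 7.23
tcp_pos: [0.4888, 0.1642, 0.1462]
eef_rot: [0.002, 0.733, 0.68, 0.008]
force: [0.0, 0.0, -1.8]
grip_width: 1.004
```

Run:
```python
from h import *
plan([.4825,.163,.047],-4.3,3)
```

```text
now [0.4888 0.1642 0.1462] per-row rot [ 0.004 -0.003 -0.   ] mm/row 33.1
[-1, -2, 33]
[-1, -2, 33]
[-1, -2, 33]
```

Emit:
move_arm:
  motion:
    - [-1, -5, 33, 0.004, -0.003, 0, 1]
    - [-1, -2, 33, 0.004, -0.003, 0, 1]
    - [0, 0, 25, 0, 0, 0, 1]
    - [0, 0, 6, 0, 0, 0, 0.8]
    - [0, 0, 0, 0, 0, 0, 0.7]

```text
t: 7.65
tcp_pos: [0.4869, 0.1638, 0.0504]
eef_rot: [0.004, 0.733, 0.68, 0.007]
force: [-0.4, 0.0, -0.4]
grip_width: 0.744
```

Run:
```python
from h import *
plan([.4825,.163,.047],-4.3,1)
```

```text
now [0.4869 0.1638 0.0504] per-row rot [ 0.016 -0.004  0.001] mm/row 5.6
[-1, -4, 3]
```

Emit:
move_arm:
  motion:
    - [-1, -6, 4, 0.01, 0, 0, 0.65]
    - [0, 0, 0, 0, 0, 0, 0.55]
    - [0, 0, 0, 0, 0, 0, 0.4]
    - [0, 0, 0, 0, 0, 0, 0.4]
    - [0, 0, 0, 0, 0, 0, 0.4]

```text
t: 8.07
tcp_pos: [0.4838, 0.1633, 0.0509]
eef_rot: [0.002, 0.733, 0.68, 0.005]
force: [-0.3, -0.0, -0.1]
grip_width: 0.492
```

Emit:
move_arm:
  motion:
    - [0, 0, -10, 0, 0, 0, 0.4]
    - [0, 0, -25, 0, 0, 0, 0.4]
    - [0, 0, -35, 0, 0, 0, 0.4]
    - [0, 0, -35, 0, 0, 0, 0.4]
    - [0, 0, -35, 0, 0, 0, 0.4]

```text
t: 8.48
tcp_pos: [0.4791, 0.1619, 0.1929]
eef_rot: [-0.001, 0.733, 0.68, 0.001]
force: [1.6, 0.1, -0.1]
grip_width: 0.497
```

Run:
```python
from h import *
a=np.radians(-4.3);h1=np.array([.683,.0975]);y=np.array([-np.sin(a),np.cos(a)])
print('h2,h3,h4',[(h1-y*.072*i).round(4) for i in(1,2,3)],bot.read_state()['grip_width'])
plan([*(h1-y*.072),.16],-4.3,6)
```

```text
h2,h3,h4 [array([0.6776, 0.0257]), array([ 0.6722, -0.0461]), array([ 0.6668, -0.1179])] 0.49700521971092904
now [0.4791 0.1619 0.1929] per-row rot [ 0. -0.  0.] mm/row 40.5
[-20, 35, 5]
[-20, 35, 5]
[-20, 35, 5]
[-20, 35, 5]
[-20, 35, 5]
[-20, 35, 5]
```

Emit:
move_arm:
  motion:
    - [-20, 30, 0, 0, 0, 0, 0.4]
    - [-20, 35, 0, 0, 0, 0, 0.4]
    - [-20, 35, 0, 0, 0, 0, 0.4]
    - [-20, 35, 3, 0, 0, 0, 0.4]
    - [-20, 35, 8, 0, 0, 0, 0.4]

```text
t: 8.9
tcp_pos: [0.6505, 0.0522, 0.2097]
eef_rot: [0.012, 0.73, 0.684, 0.016]
force: [-0.3, -0.1, 0.8]
grip_width: 0.496
```

Emit:
move_arm:
  motion:
    - [-16, 25, 12, 0, 0, 0, 0.4]
    - [-4, 8, 5, 0, 0, 0, 0.4]
    - [0, 0, 0, 0, 0, 0, 0.4]
    - [0, 0, 0, 0, 0, 0, 0.4]

```text
t: 9.23
tcp_pos: [0.6914, 0.0223, 0.1989]
eef_rot: [0.018, 0.732, 0.681, 0.019]
force: [-0.2, -0.2, -0.5]
grip_width: 0.496
```

Run:
```python
from h import *
plan([.6776,.0257,.125],-4.3,2)
```

```text
now [0.6914 0.0223 0.1989] per-row rot [ 0.026 -0.002  0.002] mm/row 37.6
[1, -9, 37]
[1, -8, 37]
```

Emit:
move_arm:
  motion:
    - [1, -6, 20, 0.026, -0.002, 0, 0.4]
    - [1, -6, 25, 0.026, -0.002, 0, 0.4]
    - [1, -3, 25, 0, 0, 0, 0.4]
    - [0, 0, 0, 0, 0, 0, 0.4]

```text
t: 9.57
tcp_pos: [0.6754, 0.0293, 0.1263]
eef_rot: [-0.001, 0.731, 0.682, -0.001]
force: [-1.5, 0.7, -1.7]
grip_width: 0.495
```

Run:
```python
from h import *
plan([.6776,.0257,.098],-4.3,3)
```

```text
now [0.6754 0.0293 0.1263] per-row rot [-0.001  0.     0.002] mm/row 9.5
[-1, 1, 9]
[-1, 1, 9]
[-1, 1, 9]
```

Emit:
move_arm:
  motion:
    - [-4, 3, 5, 0, 0, 0, 0.4]
    - [-1, 1, 8, 0, 0, 0, 0.4]
    - [0, 0, 8, 0, 0, 0, 0.4]
    - [0, 0, 4, 0, 0, 0, 0.4]
    - [0, 0, 0, 0, 0, 0, 0.4]

```text
t: 9.98
tcp_pos: [0.6765, 0.026, 0.097]
eef_rot: [-0.003, 0.73, 0.683, -0.003]
force: [0.7, -0.7, -0.5]
grip_width: 0.497
```

Run:
```python
from h import *
plan([.6776,.0257,.096],-4.3,1);print(bot.read_state()['force'].round(1))
```

```text
now [0.6765 0.026  0.097 ] per-row rot [-0.008  0.     0.009] mm/row 1.5
[0, 1, 1]
[ 0.7 -0.7 -0.5]
```

Emit:
move_arm:
  motion:
    - [0, 1, 3, 0, 0, 0, 0.4]
    - [0, 0, 2, 0, 0, 0, 0.4]
    - [0, 0, 0, 0, 0, 0, 0.4]

```text
t: 10.23
tcp_pos: [0.6785, 0.0258, 0.0939]
eef_rot: [-0.002, 0.73, 0.683, -0.002]
force: [-1.8, 0.5, 0.1]
grip_width: 0.495
```

Emit:
move_arm:
  motion:
    - [0, -1, 3, 0, 0, 0, 0.4]
    - [0, 0, 2, 0, 0, 0, 0.4]
    - [0, 0, 0, 0, 0, 0, 0.4]

```text
t: 10.48
tcp_pos: [0.6788, 0.0258, 0.0942]
eef_rot: [-0.002, 0.73, 0.684, -0.002]
force: [-1.7, 0.1, 0.3]
grip_width: 0.493
```

Emit:
move_arm:
  motion:
    - [0, -2, 2, 0, 0, 0, 0.4]
    - [0, -1, 1, 0, 0, 0, 0.4]
    - [0, 0, 0, 0, 0, 0, 0.4]

```text
t: 10.73
tcp_pos: [0.6781, 0.0258, 0.0938]
eef_rot: [0.001, 0.73, 0.684, 0.001]
force: [0.2, -0.4, 0.6]
grip_width: 0.497
```

Emit:
move_arm:
  motion:
    - [0, 0, 0, 0, 0, 0, 0.51]
    - [0, 0, 0, 0, 0, 0, 0.54]
    - [0, 0, 0, 0, 0, 0, 0.6]
    - [0, 0, 0, 0, 0, 0, 0.72]
    - [0, 0, 0, 0, 0, 0, 0.72]

```text
t: 11.15
tcp_pos: [0.6774, 0.0257, 0.0921]
eef_rot: [0.001, 0.73, 0.683, 0.0]
force: [-0.5, -0.2, -0.1]
grip_width: 0.719
```

Run:
```python
from h import *
s=bot.read_state();print(s['tcp_pos'].round(4),s['grip_width'],s['force'].round(1))
im,c=grab('wrist','w5');print([np.round(proj(c,(.6776,.0257,z))) for z in(.089,)])
```

```text
[0.6774 0.0257 0.0921] 0.7194961938097703 [-0.5 -0.2 -0.1]
[array([258., 260.])]
```

View pics/w5.png

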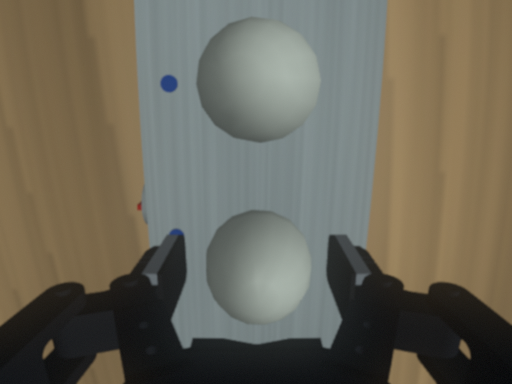

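Both eggs are seated: hole 1's at (258,80) and hole 2's at (259,267), released. Now for the tongs.

Emit:
move_arm:
  motion:
    - [0, 0, -20, 0, 0, 0, 0.75]
    - [0, 0, -35, 0, 0, 0, 0.9]
    - [0, 0, -40, 0, 0, 0, 1]
    - [0, -20, -30, 0, 0, 0, 1]
    - [-5, -38, 0, 0, 0, 0, 1]

```text
t: 11.62
tcp_pos: [0.6195, 0.0242, 0.2178]
eef_rot: [-0.002, 0.73, 0.683, -0.002]
force: [0.0, -1.5, 1.6]
grip_width: 0.998
```

Run:
```python
from h import *
plan([.44,-.235,.24],-32,9)
```

```text
now [0.6195 0.0242 0.2178] per-row rot [-0.001  0.     0.055] mm/row 35.1
[-30, -18, -2]
[-31, -16, -2]
[-32, -15, -2]
[-33, -13, -2]
[-33, -11, -2]
[-34, -9, -2]
[-34, -7, -2]
[-35, -5, -2]
[-35, -4, -2]
```

Emit:
move_arm:
  motion:
    - [-25, -18, -2, 0, 0, 0.055, 1]
    - [-31, -16, -2, 0, 0, 0.055, 1]
    - [-32, -15, -2, 0, 0, 0.055, 1]
    - [-33, -13, -2, 0, 0, 0.055, 1]
    - [-33, -11, -2, 0, 0, 0.055, 1]

```text
t: 12.03
tcp_pos: [0.5145, -0.114, 0.2318]
eef_rot: [0.0, 0.817, 0.576, -0.0]
force: [-0.0, -1.5, 0.2]
grip_width: 1.0
```

Emit:
move_arm:
  motion:
    - [-34, -9, -2, 0, 0, 0.055, 1]
    - [-34, -7, -2, 0, 0, 0.055, 1]
    - [-35, -5, -2, 0, 0, 0.055, 1]
    - [-25, -4, -2, 0, 0, 0.055, 1]
    - [0, 0, 0, 0, 0, 0, 1]

```text
t: 12.45
tcp_pos: [0.4321, -0.2285, 0.2415]
eef_rot: [0.002, 0.88, 0.476, -0.0]
force: [0.8, 0.0, -0.3]
grip_width: 1.001
```

Emit:
move_arm:
  motion:
    - [0, 0, 0, 0, 0, 0, 1]
    - [0, 0, 0, 0, 0, 0, 1]

```text
t: 12.62
tcp_pos: [0.4316, -0.2293, 0.2416]
eef_rot: [0.003, 0.88, 0.474, 0.0]
force: [0.4, 0.2, 0.1]
grip_width: 0.995
```

Run:
```python
from h import *
s=bot.read_state();print(s['tcp_pos'].round(4),s['q'].round(2))
im,c=grab('wrist','w6')
hsv=cv2.cvtColor(im,cv2.COLOR_RGB2HSV);H,S=hsv[...,0].astype(int),hsv[...,1].astype(int)
m=((H>40)&(H<85)&(S>90)).astype(np.uint8);N,l,st,ce=cv2.connectedComponentsWithStats(m)
for i in range(1,N):
    if st[i][4]>100:
        r=cv2.minAreaRect(cv2.findContours((l==i).astype(np.uint8),0,2)[0][0]);print(st[i],ce[i].round(1),pt(c,*ce[i],.02).round(4),[pt(c,*p,.02)[:2].round(4).tolist() for p in cv2.boxPoints(r)])
```

```text
[ 0.4316 -0.2293  0.2416] [-0.72 -0.14  1.97 -0.    1.31 -0.14]
[233 133   8  72 495] [236.4 168.2] [ 0.4116 -0.2234  0.02  ] [[0.429, -0.1917], [0.4349, -0.1956], [0.3931, -0.2575], [0.3869, -0.2534]]
[272 132  13  71 492] [278.2 166.2] [ 0.4487 -0.2453  0.02  ] [[0.4615, -0.212], [0.4679, -0.2153], [0.4348, -0.2816], [0.4281, -0.2781]]
```

View pics/w6.png

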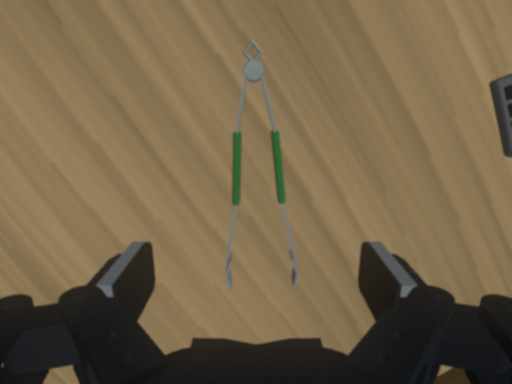

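The tongs lie open, tips towards the bottom of the picture. The sleeves are at (236,168) and (278,166), the hinge at (254,70), and the tips at (229,270) and (294,268). The sleeve spacing matches the 52 mm given.

Run:
```python
from h import *
c=info('w6');h=pt(c,254,70,.02);t=pt(c,261.5,268,.026);d=t-h;print('axis',np.degrees(np.arctan2(d[1],d[0])),h.round(4),t.round(4),np.linalg.norm(d[:2]))
plan([.429,-.2365,.06],-30.4,5)
```

```text
axis -121.1830831825722 [ 0.4802 -0.1525  0.02  ] [ 0.3726 -0.3303  0.026 ] 0.20786401200979124
now [ 0.4318 -0.229   0.2416] per-row rot [ 0.001  0.    -0.01 ] mm/row 36.3
[-1, 0, 36]
[-2, 0, 36]
[-2, 0, 36]
[-2, 0, 36]
[-2, 0, 36]
```

Emit:
move_arm:
  motion:
    - [-2, 0, 36, 0, 0, -0.008, 1]
    - [-2, 0, 36, 0, 0, -0.008, 1]
    - [-2, 0, 36, 0, 0, -0.008, 1]
    - [-2, 0, 36, 0, 0, -0.008, 1]
    - [-2, 0, 30, 0, 0, -0.008, 1]

```text
t: 13.08
tcp_pos: [0.4377, -0.2392, 0.0716]
eef_rot: [0.014, 0.867, 0.498, 0.005]
force: [0.1, 0.9, -0.8]
grip_width: 1.0
```

Emit:
move_arm:
  motion:
    - [0, 0, 5, 0, 0, 0, 1]
    - [0, 0, 0, 0, 0, 0, 1]

```text
t: 13.25
tcp_pos: [0.4352, -0.2342, 0.0597]
eef_rot: [0.007, 0.866, 0.5, 0.003]
force: [0.3, -0.2, 0.2]
grip_width: 1.002
```

Run:
```python
from h import *
plan([.429,-.237,.016],-30.8,3)
```

```text
now [ 0.4352 -0.2342  0.0597] per-row rot [0.005 0.001 0.005] mm/row 14.7
[-2, -2, 15]
[-2, -1, 15]
[-2, -1, 15]
```

Emit:
move_arm:
  motion:
    - [-3, -5, 14, 0.006, 0, 0.005, 1]
    - [-1, -1, 14, 0.005, 0, 0.005, 1]
    - [0, 0, 10, 0.005, 0, 0.003, 1]
    - [0, 0, 0, 0, 0, 0, 0.9]
    - [0, 0, 0, 0, 0, 0, 0.8]

```text
t: 13.67
tcp_pos: [0.4324, -0.236, 0.0247]
eef_rot: [0.004, 0.868, 0.496, -0.0]
force: [-0.3, -0.5, -0.3]
grip_width: 0.805
```

Run:
```python
from h import *
plan([.429,-.237,.016],-30.8,1);print(bot.read_state()['force'].round(1),bot.read_state()['grip_width'])
```

```text
now [ 0.4324 -0.236   0.0247] per-row rot [0.007 0.004 0.005] mm/row 9.4
[-3, -2, 9]
[-0.3 -0.5 -0.3] 0.8052758943343825
```

Emit:
move_arm:
  motion:
    - [-2, -4, 7, 0.007, 0.004, 0.005, 0.75]
    - [0, 0, 2, 0, 0, 0, 0.7]
    - [0, 0, 0, 0, 0, 0, 0.68]

```text
t: 13.92
tcp_pos: [0.4293, -0.2371, 0.0175]
eef_rot: [0.002, 0.87, 0.494, 0.001]
force: [-0.7, 0.6, -0.2]
grip_width: 0.681
```

Run:
```python
from h import *
plan([.429,-.237,.016],-30.8,1);print(bot.read_state()['force'].round(1),bot.read_state()['grip_width'])
```

```text
now [ 0.4293 -0.2371  0.0175] per-row rot [ 0.004  0.001 -0.   ] mm/row 1.5
[0, 0, 1]
[-0.7  0.6 -0.2] 0.6810343986887427
```

Emit:
move_arm:
  motion:
    - [0, 0, 2, 0, 0, 0, 0.62]
    - [0, 0, 0, 0, 0, 0, 0.58]
    - [0, 0, 0, 0, 0, 0, 0.55]
    - [0, 0, 0, 0, 0, 0, 0.53]
    - [0, 0, 0, 0, 0, 0, 0.53]
  grip_force: 40

```text
t: 14.33
tcp_pos: [0.4305, -0.2384, 0.0171]
eef_rot: [0.004, 0.87, 0.494, 0.001]
force: [0.1, 0.5, -0.7]
grip_width: 0.534
```

Emit:
move_arm:
  motion:
    - [0, 0, -8, 0, 0, 0, 0.53]
    - [0, 0, -20, 0, 0, 0, 0.53]
    - [0, 0, -30, 0, 0, 0, 0.53]
    - [0, 0, -30, 0, 0, 0, 0.53]
    - [0, 0, -30, 0, 0, 0, 0.53]

```text
t: 14.75
tcp_pos: [0.4241, -0.2328, 0.132]
eef_rot: [-0.006, 0.87, 0.493, -0.002]
force: [0.3, -0.6, -1.2]
grip_width: 0.528
```

Emit:
move_arm:
  motion:
    - [0, 0, -30, 0, 0, 0, 0.53]
    - [0, 0, -30, 0, 0, 0, 0.53]
    - [0, 0, -20, 0, 0, 0, 0.53]
    - [0, 0, 0, 0, 0, 0, 0.53]
    - [0, 0, 0, 0, 0, 0, 0.53]

```text
t: 15.17
tcp_pos: [0.426, -0.234, 0.2242]
eef_rot: [-0.001, 0.87, 0.494, 0.0]
force: [-0.1, -0.0, -2.4]
grip_width: 0.532
```

Run:
```python
from h import *
s=bot.read_state();print(s['tcp_pos'].round(4),s['grip_width'],s['q'].round(2))
im,c=grab('wrist','w7');t,_=grab('top','top2');b,_=grab('scene','sc2')
cv2.imwrite('pics/v7.png',np.hstack([cv2.resize(im,(400,300)),cv2.resize(b[60:240,100:340],(400,300),interpolation=2)])[:,:,::-1])
plan([.54,-.107,.20],-30.8,5)
```

```text
[ 0.426  -0.234   0.2242] 0.5316114965770445 [-0.74 -0.13  1.99  0.    1.28 -0.2 ]
now [ 0.4253 -0.2335  0.2221] per-row rot [-0.001 -0.    -0.   ] mm/row 34.4
[33, 7, 4]
[33, 7, 4]
[33, 7, 4]
[33, 7, 4]
[33, 7, 4]
```

View pics/v7.png

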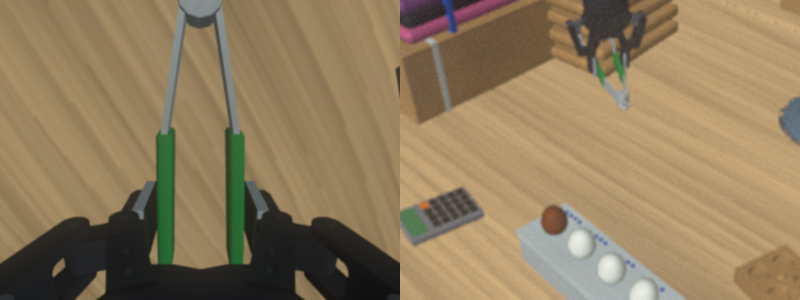

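Run:
```python
from h import *
c=info('w7');s=bot.read_state();q=s['eef_rot'];r=R.from_quat([q[1],q[2],q[3],q[0]])
for dz in(-.01,0,.01): print('hinge top px exp',np.round(np.array(proj(c,s['tcp_pos']+r.apply([.1,0,-.008+dz])))*400/512,0))
plan([.551,-.109,.222],85.7,17)
```

```text
hinge top px exp [199. -16.]
hinge top px exp [199.  -8.]
hinge top px exp [199.  -2.]
now [ 0.4253 -0.2335  0.2221] per-row rot [-0.   -0.   -0.12] mm/row 10.4
[10, 3, 0]
[10, 4, 0]
[9, 5, 0]
[9, 6, 0]
[8, 7, 0]
[7, 8, 0]
[6, 9, 0]
[5, 9, 0]
[4, 10, 0]
[2, 10, 0]
[1, 10, 0]
[0, 10, 0]
[-1, 10, 0]
[-2, 10, 0]
[-4, 10, 0]
[-5, 9, 0]
[-6, 9, 0]
```

Emit:
move_arm:
  motion:
    - [10, 3, 0, 0, 0, -0.12, 0.53]
    - [10, 4, 0, 0, 0, -0.12, 0.53]
    - [9, 5, 0, 0, 0, -0.12, 0.53]
    - [9, 6, 0, 0, 0, -0.12, 0.53]
    - [8, 7, 0, 0, 0, -0.12, 0.53]

```text
t: 15.73
tcp_pos: [0.4588, -0.1929, 0.2111]
eef_rot: [-0.012, 0.677, 0.736, -0.001]
force: [-0.3, 0.6, -1.2]
grip_width: 0.533
```

Emit:
move_arm:
  motion:
    - [7, 8, 0, 0, 0, -0.12, 0.53]
    - [6, 9, 0, 0, 0, -0.12, 0.53]
    - [5, 9, 0, 0, 0, -0.12, 0.53]
    - [4, 10, 0, 0, 0, -0.12, 0.53]
    - [2, 10, 0, 0, 0, -0.12, 0.53]

```text
t: 16.15
tcp_pos: [0.4914, -0.1494, 0.1985]
eef_rot: [-0.023, 0.418, 0.908, 0.004]
force: [0.4, -0.9, -1.2]
grip_width: 0.528
```

Emit:
move_arm:
  motion:
    - [1, 10, 0, 0, 0, -0.12, 0.53]
    - [0, 10, 0, 0, 0, -0.12, 0.53]
    - [-1, 10, 0, 0, 0, -0.12, 0.53]
    - [-2, 10, 0, 0, 0, -0.12, 0.53]
    - [-4, 10, 0, 0, 0, -0.12, 0.53]

```text
t: 16.57
tcp_pos: [0.5211, -0.1065, 0.1855]
eef_rot: [-0.031, 0.119, 0.992, 0.015]
force: [-0.2, -0.5, -0.1]
grip_width: 0.537
```

Run:
```python
from h import *
plan([.551,-.109,.215],85.7,4)
```

```text
now [ 0.5211 -0.1065  0.1855] per-row rot [ 0.007 -0.016 -0.041] mm/row 10.5
[-7, 1, -8]
[-7, 1, -8]
[-7, 1, -8]
[-7, 0, -8]
```

Emit:
move_arm:
  motion:
    - [-7, 0, -4, 0.007, -0.016, -0.041, 0.53]
    - [-7, 0, -4, 0.007, -0.016, -0.041, 0.53]
    - [-7, 0, -4, 0.007, -0.016, -0.041, 0.53]
    - [-7, 0, 0, 0.007, -0.016, -0.04, 0.53]
    - [0, 0, 0, 0, 0, 0, 0.53]

```text
t: 16.98
tcp_pos: [0.5451, -0.1072, 0.1832]
eef_rot: [-0.009, 0.03, 0.999, 0.004]
force: [0.6, 0.2, -2.0]
grip_width: 0.532
```

Run:
```python
from h import *
s=bot.read_state();print(s['grip_width'],s['force'].round(1))
plan([.551,-.109,.205],85.7,1)
t,ct=grab('top','top3');b,cb=grab('scene','sc3')
u,v=map(int,proj(cb,(.66,-.10,.13)));u2,v2=map(int,proj(ct,(.62,-.11,.1)));print(u,v,u2,v2)
A=cv2.resize(b[v-80:v+80,u-80:u+80],(400,400),interpolation=2);B=cv2.resize(t[v2-50:v2+50,u2-50:u2+50],(400,400),interpolation=2)
print('egg exp scene',proj(cb,(.667,-.118,.089)),'tip exp',proj(cb,s['tcp_pos']+np.array([.1157,-.0087,-.004])))
cv2.imwrite('pics/v8.png',np.hstack([A,B])[:,:,::-1])
```

```text
0.5323861430421084 [ 0.6  0.2 -2. ]
now [ 0.5451 -0.1072  0.1832] per-row rot [ 0.007 -0.019  0.014] mm/row 22.7
[-6, -1, -22]
197 183 290 169
egg exp scene (np.float64(192.6278094870703), np.float64(193.01077123437793)) tip exp (np.float64(191.91140804658596), np.float64(166.48474148006784))
```

View pics/v8.png

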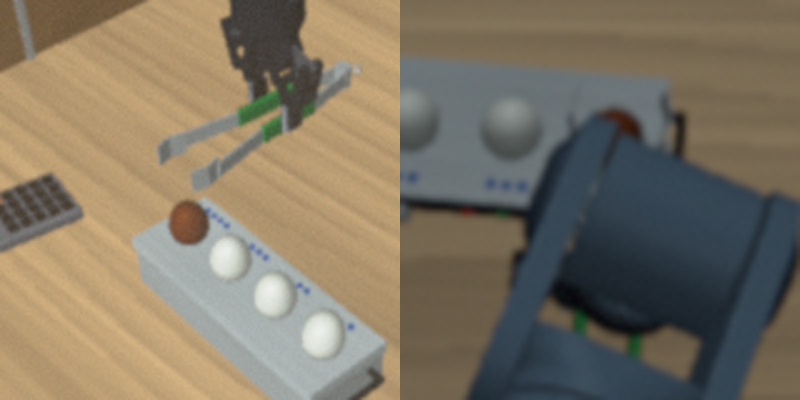

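Left crop, scene view: the tongs are level, with the tips at about (172,150) and (208,175) straddling the line above the brown egg at (188,222). The tip midpoint and the egg project within 2 px of where I expect them, and all four eggs are upright.

Emit:
move_arm:
  motion:
    - [-6, -1, 14, 0.007, -0.02, 0.014, 0.53]
    - [-1, 0, 14, 0, 0, 0, 0.53]
    - [0, 0, 10, 0, 0, 0, 0.53]
    - [0, 0, 0, 0, 0, 0, 0.53]

```text
t: 17.42
tcp_pos: [0.5492, -0.1084, 0.1413]
eef_rot: [-0.002, 0.041, 0.999, 0.001]
force: [-0.5, 0.8, -1.5]
grip_width: 0.532
```

Run:
```python
from h import *
plan([.551,-.109,.14],85.7,1)
```

```text
now [ 0.5492 -0.1084  0.1413] per-row rot [ 0.002 -0.005 -0.007] mm/row 2.2
[-2, 0, 1]
```

Run:
```python
from h import *
s=bot.read_state();b,cb=grab('scene','sc4');p=s['tcp_pos']
B=cv2.resize(b[140:210,145:240],(760,560),interpolation=2)
y=np.array([.075,.9972,0]);x=np.array([.9972,-.075,0])
for n,P in dict(mid=p+.116*x-[0,0,.004],L=p+.116*x+.032*y-[0,0,.004],Rr=p+.116*x-.032*y-[0,0,.004],egg=np.array([.667,-.118,.089]),eggtop=np.array([.667,-.118,.119])).items():
    u,v=proj(cb,P);u,v=(u-145)*8,(v-140)*8;print(n,round(u),round(v));cv2.drawMarker(B,(int(u),int(v)),(255,0,0),0,12)
cv2.imwrite('pics/v9.png',B[:,:,::-1])
```

```text
mid 375 315
L 435 363
Rr 317 268
egg 381 424
eggtop 373 358
```

View pics/v9.png

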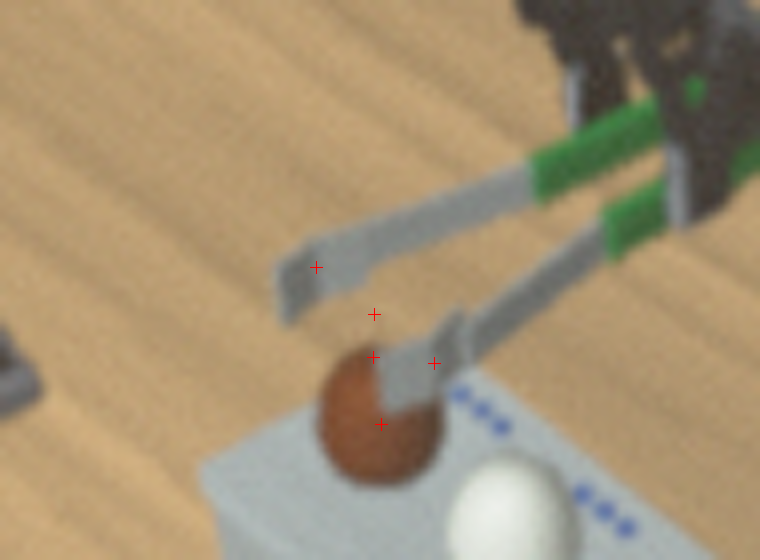

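Markers fit: the tip midpoint measures (375,321) against (375,315) expected, and the egg outline is centred on its expected point. I lower the tongs straight down.

Emit:
move_arm:
  motion:
    - [-2, 0, 12, 0.002, -0.005, -0.007, 0.53]
    - [0, 0, 12, 0, 0, 0, 0.53]
    - [0, 0, 12, 0, 0, 0, 0.53]
    - [0, 0, 4, 0, 0, 0, 0.53]
    - [0, 0, 0, 0, 0, 0, 0.53]

```text
t: 17.88
tcp_pos: [0.5524, -0.1095, 0.1017]
eef_rot: [0.002, 0.038, 0.999, -0.001]
force: [0.1, -0.1, -0.7]
grip_width: 0.529
```

Run:
```python
from h import *
print(bot.read_state()['force'].round(1));plan([.551,-.109,.099],85.7,1)
```

```text
[ 0.1 -0.1 -0.7]
now [ 0.5524 -0.1095  0.1017] per-row rot [-0.002  0.004 -0.001] mm/row 3.1
[1, 0, 3]
```

Emit:
move_arm:
  motion:
    - [1, 0, 4, 0, 0, 0, 0.53]
    - [0, 0, 0, 0, 0, 0, 0.5]
    - [0, 0, 0, 0, 0, 0, 0.47]
    - [0, 0, 0, 0, 0, 0, 0.44]
    - [0, 0, 0, 0, 0, 0, 0.41]
  grip_force: 45

```text
t: 18.3
tcp_pos: [0.5518, -0.1097, 0.0984]
eef_rot: [0.002, 0.038, 0.999, -0.001]
force: [-0.2, 0.7, -0.7]
grip_width: 0.431
```

Emit:
move_arm:
  motion:
    - [0, 0, 0, 0, 0, 0, 0.37]
    - [0, 0, 0, 0, 0, 0, 0.34]
    - [0, 0, 0, 0, 0, 0, 0.34]
    - [0, 0, 0, 0, 0, 0, 0.34]

```text
t: 18.63
tcp_pos: [0.552, -0.1098, 0.0991]
eef_rot: [0.003, 0.038, 0.999, -0.001]
force: [0.5, 0.3, -1.6]
grip_width: 0.424
```

The fingers stopped at 0.424 (about 36 mm, close to the 38 mm given with an egg in the scoops), so the egg is clamped. I lift it.

Emit:
move_arm:
  motion:
    - [0, 0, -5, 0, 0, 0, 0.34]
    - [0, 0, -10, 0, 0, 0, 0.34]
    - [0, 0, -15, 0, 0, 0, 0.34]
    - [0, 0, -20, 0, 0, 0, 0.34]
    - [0, 0, -20, 0, 0, 0, 0.34]

```text
t: 19.05
tcp_pos: [0.5486, -0.1083, 0.1686]
eef_rot: [-0.002, 0.038, 0.999, 0.001]
force: [-0.1, -0.2, -1.6]
grip_width: 0.428
```

Emit:
move_arm:
  motion:
    - [0, 0, -25, 0, 0, 0, 0.34]
    - [0, 0, -25, 0, 0, 0, 0.34]
    - [0, 0, -25, 0, 0, 0, 0.34]
    - [0, 0, -20, 0, 0, 0, 0.34]
    - [0, 0, -10, 0, 0, 0, 0.34]

```text
t: 19.47
tcp_pos: [0.5492, -0.1083, 0.2856]
eef_rot: [0.001, 0.038, 0.999, -0.001]
force: [1.0, -0.0, -0.9]
grip_width: 0.429
```

Emit:
move_arm:
  motion:
    - [0, 0, -10, 0, 0, 0, 0.34]
    - [0, 0, -5, 0, 0, 0, 0.34]
    - [0, 0, 0, 0, 0, 0, 0.34]
    - [0, 0, 0, 0, 0, 0, 0.34]
    - [0, 0, 0, 0, 0, 0, 0.34]

```text
t: 19.88
tcp_pos: [0.5494, -0.1083, 0.304]
eef_rot: [0.003, 0.038, 0.999, -0.001]
force: [-0.7, 0.4, -0.2]
grip_width: 0.428
```

Run:
```python
from h import *
s=bot.read_state();b,cb=grab('scene','sc5');p=s['tcp_pos'];print(p.round(4),s['grip_width'],s['joint_vel'].round(3),s['force'].round(1))
u,v=proj(cb,p+np.array([.1157,-.0087,-.009]));print('egg exp',u,v)
B=b[90:270,110:350];B=cv2.resize(B,(800,600),interpolation=2);print('crop egg',(u-110)*3.333,(v-90)*3.333);cv2.imwrite('pics/v10.png',B[:,:,::-1])
```

```text
[ 0.5494 -0.1083  0.304 ] 0.4283816600703652 [-0.002  0.01   0.016 -0.001 -0.001  0.   ] [-0.7  0.4 -0.2]
egg exp 185.93604452090875 129.48631532800084
crop egg 253.0948363881889 131.60788898822682
```

View pics/v10.png

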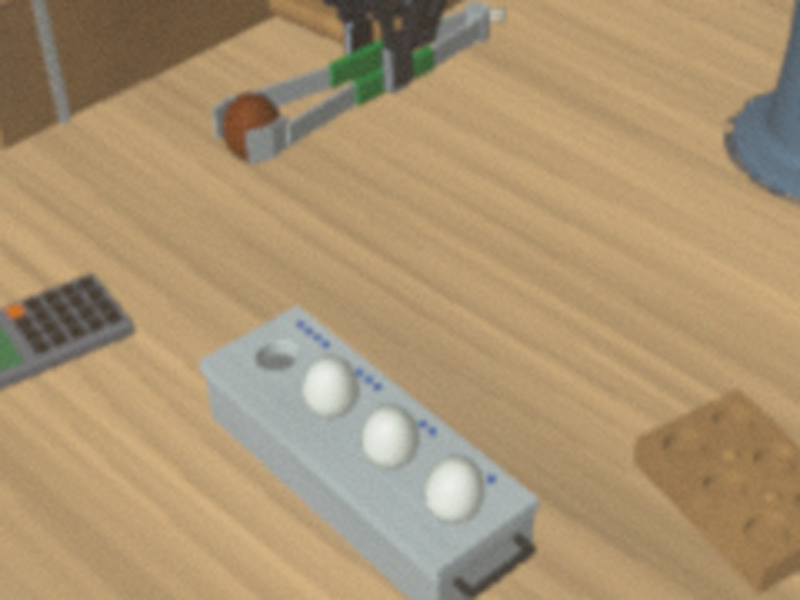

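The brown egg is in the tongs at (252,127), against (253,132) expected, so its centre is about 0.22 m above the plate. The three white eggs are upright in holes 1 to 3. I let it settle, then hand in.

Emit:
move_arm:
  motion:
    - [0, 0, 0, 0, 0, 0, 0.34]
    - [0, 0, 0, 0, 0, 0, 0.34]
    - [0, 0, 0, 0, 0, 0, 0.34]
    - [0, 0, 0, 0, 0, 0, 0.34]
    - [0, 0, 0, 0, 0, 0, 0.34]

```text
t: 20.35
tcp_pos: [0.5478, -0.1077, 0.2992]
eef_rot: [-0.001, 0.038, 0.999, 0.0]
force: [0.5, -0.6, -1.7]
grip_width: 0.43
```

Run:
```python
from h import *
s=bot.read_state();print(s['t'],s['tcp_pos'].round(4),s['grip_width'],abs(s['joint_vel']).max().round(4))
print(bot.finish_job())
```

```text
20.35 [ 0.5478 -0.1077  0.2992] 0.4302640082429578 0.0043
the job is handed in; nothing more can be done
None
```

I set the two white eggs in the one-dot hole and then the two-dot hole. I then closed the tongs on the brown egg in the four-dot hole, lifted it out, and handed the job in at about 20 s with the egg held still in the tongs. No verdict was reported.

- **Brown egg:** the last picture showed it in the tongs within about 2 px of where I expected it. Its centre was about 0.21–0.22 m above the rack plate, well over the 0.12 m needed.
- **Grip and motion:** the opening held steady at 0.43, and the fastest joint was moving at 0.004 rad/s.
- **Other things:** the three white eggs stood upright in holes 1 to 3. The calculator showed no sign of being disturbed. I did not check the shaker at the end, though I never worked near it.
- **Small disagreements:** the arm sank about 5 mm over the last 0.5 s, leaving plenty of margin. Force readings drifted by 1–2 N throughout. The wrist view suggested the tongs' hinge sagged slightly, but the scene view showed them level within about 2 px.

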